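# File the control vial carrier in the lever arch board

### The job

Lift the red-ended lever of the lever arch board so that its two arches spring fully open, and slip the punched carrier plate with the yellow tab down over both pins until it lies flat. Then press the lever's red grip gently (never harder than about 20 N) all the way down to its stop so that the arches close over the carrier, and leave the other things on the bench alone.

Things in the scene. Friction and masses are not known exactly. Their poses are not given: they have to be found in the camera images.
- file: Lever arch board: blue board 220 x 190 x 4 mm, fixed to the bench, with a steel ring mechanism. Origin on the bench midway between its two pins; z up, y along the line of the pins, x from the pins to the lever's end (away from the robot at yaw 0; board spans x -90 to +130). The carrier comes to lie on a black rubber block (x -82 to -12, 120 mm wide, top 24 mm above the bench).
- pin_left (a point): Foot of the pin at the file's y = +40 mm, at bench level: upright steel pin 5 mm thick with a round end, nominally 52 mm above the bench. Two arches (5 mm wire) are hinged at the file's x = +44; closed, they reach over both pin tops (nominally up to 58 mm high) and block them; open, their ends stand back about 33 mm beyond the pins, nominally up to 76 mm high.
- pin_right (a point): Foot of the same kind of pin at the file's y = -40 mm.
- lever (a joint): Lever angle in rad: 0 closed (level, along the file's +x), 1.0 open (end raised); the arches move with it. Friction (about 3 N at the grip) holds it below about 0.35; above 0.45 the spring throws it open. Pushing it down takes about 8 N square to the lever from 1.0 to 0.4 rad, easing to 3 N near 0, where it meets a hard stop. Closed: below 0.02.
- pad (a joint): How far (m) the lever's red grip is pushed in on its stiff spring, square to the lever: 0 free, about 0.001 for every 10 N pressed down on it. Above 0.002 (20 N) the lever is being forced.
- lever_axis (a point): Nominal place of the lever's axis (along the file's y), 20 mm beyond the pins, 44 mm above the bench, between two dark cheek plates (x +-6, y +-11 to 15 mm, up to 8 mm above the axis). The steel bed with pins, arches and lever rides on screw posts: all of it, the stop too, stands up to 9 mm higher or lower than nominal, differently each time; this is not measured and not shown by this point.
- lever_stop (a point): Nominal place of the centre of the lever's red grip when closed, 85 mm from the axis, 44 mm above the bench (true height up to 9 mm more or less, see lever_axis). The grip is 34 mm long (68 to 102 mm from the axis), 18 mm wide (file's y), 10 mm thick; the steel bar between grip and axis is 12 mm wide and 6 mm thick. This point is fixed to the board, it does not move with the lever.
- carrier_tab (a point): Centre of the carrier's upright yellow finger tab: 40 mm long (carrier's x), 8 thick (y), 28 high; pinch it across its thickness. The carrier is a loose white rigid plate 80 (x) x 130 (y) x 5 mm, about 120 g. This point is 19 mm above its underside. Two vials lie on it along x at y +-53 mm, 21 mm high, so 45 mm is free on each side of the tab. Starts flat on the bench.
- carrier_mid (a point): Centre of the carrier plate's underside; the tab's centre is at x = -5 mm. Holes for the pins at x = +31 mm (the side away from the robot), y = +40 (round, 10 mm) and y = -40 (10 mm along x, 14 along y).
- seat (a point): Where carrier_mid comes to lie when the carrier is on the pins: 31 mm on the near side of the pins, midway between them, 24 mm above the bench (top of the rubber block); axes as the file's.
- rack: Bystander: aluminium rack of red-capped tubes, 85 x 150 mm and 88 mm high, loose; origin under its centre. Leave alone.
- scanner: Bystander: grey hand scanner, 170 x 52 x 34 mm, loose. Leave alone.
- pen: Bystander: red pen, 100 x 9 x 9 mm, loose. Leave alone.
- mouse: Bystander: grey mouse, 100 x 60 x 32 mm, loose. Leave alone.
- cap_cup: Bystander: white cup, 76 mm wide and 60 mm high, loose. Leave alone.
Not all that is in view belongs to the job. Leave any blue or brown look-alike of the part that bears carrier_tab alone.

How it is judged:
By the outcome, as a careful person would: the job done as asked, in the order asked, and still so for the second after the job is handed in, with the robot touching nothing.
It also fails if it takes over 67 s, if anything falls off the work surface, if the arm or the gripper's body presses on something with over 40 N, if the wrist force passes 120 N, or if a joint passes its speed limit or range.

### The arm

A 6-joint arm with a two-finger parallel gripper is mounted at the origin on the work surface. World frame = base frame: x ahead of the robot, y to its left, z up, the work surface at z = 0. Lengths are in m, angles in rad, forces in N, time in s.
With the tool pointing down it reaches from about 0.325 to 0.9 m from the base axis. Payload 6.1 kg.
Tool frame: the origin (TCP) lies midway between the tips of the shut fingers; the grasp point (between the pads) lies 19 mm behind it (r.pinch_z is the y of the grasp point in the tool frame, in m); y points along the fingers, x is the direction in which the jaws open and shut, and the axes are right-handed (so a half turn about y gives the same grasp; the last joint's range is limited). The gripper opens to 85 mm and grips with 20 to 120 N. Pads are 22 mm wide; open, the fingers measure 114 mm over their backs; the gripper's body (76 mm by 85 mm) begins 54 mm behind the grasp point. The pads swing forward as they close: fully open they stand 13 mm farther back than shut.
Start: joints at [-1.373, 0.22, 1.526, -0, 1.395, -0.126], TCP at [0.199, -0.593, 0.204] pointing down, gripper open.
Joint ranges: [-2.98, 2.98], [-0.91, 2.08], [0.09, 2.57], [-1.24, 4.39], [0.2, 2.65], [-2.68, 2.68]. Speed limits (rad/s): [2.57, 2.57, 3.01, 3.14, 3.14, 3.14].

### API

Orientations are given as a unit quaternion [x, y, z, w].
In Python, from station import r gives the robot as it stands. The module is installed in compiled form; this text tells all that it offers.
- The arm moves only by the tool drive_tool, never from a script. Its argument "commands" is a list of rows, each a list of 4 numbers: the shift along the tool's x, y, z as a fraction of full scale, then the turn about the tool's y as a fraction of full scale. A call has 1 to 8 rows; each row is the pose to reach, as a shift and turn from the pose measured when the call began, along the tool's axes at that moment; what a row does not reach only later rows make up. Full scale, the value 1, is 0.5 m for a shift and 90 degrees for a turn. A row lasts 1/12 s, in which the tool goes at most 41.7 mm and 7.16 degrees, less where a joint would pass 70% of its speed; a pose out of reach is approached as far as the arm can. A call with a number of a shift or a turn outside -1 to 1 is refused whole. A call with a gripper value outside its range is refused whole. "hand" is the gripper's target within -1 to 1 (fully open at 1, half-way at 0, shut at -1), set as the call begins (left out, the last holds). The fingers move at their own pace and stop on an object; "force" is the grip in N (left out, the last holds). Time passes only in rows, so rows that repeat a pose let the fingers close. It gives the time, the measured TCP pose, the force and the opening at its end, in the units of the state.
- r.observe(): the state, without advancing time (a new reading comes with each control period).
- r.snapshot(name): name is "side" or "top" or "wrist"; returns (picture, depth): 480x640x3 uint8, blue, green, red; 480x640 float32, m along the optical axis (not along the pixel's ray), 0 where there is no reading.
- r.calibration(name): a dict with "camera_matrix" (3x3 intrinsics, pixels), "view" (4x4, takes a point from world to camera coordinates). Camera axes: x right, y down, z forward; pixel columns grow to the right and rows downward; lengths in m; the calibration is good to about 2 mm. The wrist camera is an equidistant fisheye: a pixel r from the principal point sees the ray r / f radians off the axis. A picture is of the moment at which its call begins: read the wrist's pose just before it. calibration takes no time and is no camera call; for the wrist camera it gives the pose at the moment of the call.
- r.close_job(): hands the job in, once; it reports no verdict.
The state is a dict: "time": time; "qpos": joint angles; "dq": joint speeds; "tau": joint torques, N m; "eef_pos": TCP position; "tcp_rot": TCP orientation; "wrist_force": force on the tool from outside, world axes, zero at the start; "torque": the same for the moment, N m; "grip_width": opening from 0.0 (shut) to 1.0 (fully open).
Only numpy, scipy, OpenCV 4.12 (cv2) and the standard library are available. Lean on these libraries where they do the work, as an engineer would, in place of code of your own. Each camera call takes 0.05 s, during which the arm holds its last target. There are 200 camera calls.

## Working session

There is one attempt and no reset: what is moved stays moved. The work goes in short steps, Python scripts to look and compute and a tool call to move; the robot and the scene stay as the last step left them, time stands still between calls to the robot, and variables do not carry over. Pictures are saved under pics/ and viewed, about 8 in all and at most 12, crops included, and the job is handed in when it is done.

Besides the shell and the picture viewer there is one more tool, called after "Call:" as a command line: name --pt "numbers of a row" for each row, then --argument value for the rest. drive_tool: Moves the arm, as the interface text tells. Shift numbers are shares of 0.5 m and turn numbers shares of 90 degrees, none past 1 either way. Its arguments: {"type":"object","properties":{"commands":{"type":"array","items":{"type":"array","items":{"type":"number","minimum":-1,"maximum":1}}},"hand":{"type":"number"},"force":{"type":"number"}},"required":["commands"]}

```bash
mkdir -p pics; cat > h.py <<'E'
from station import r
import numpy as np, cv2
from scipy.spatial.transform import Rotation as R
def save(n,f,crop=None,scale=1):
    im,d=r.snapshot(n); np.save(f'pics/{f}.npy',d); cv2.imwrite(f'pics/{f}_full.png',im)
    if crop: im=im[crop[1]:crop[3],crop[0]:crop[2]]
    cv2.imwrite(f'pics/{f}.png',cv2.resize(im,None,fx=scale,fy=scale,interpolation=cv2.INTER_CUBIC))
    return im,d
def ray(n,u,v):
    c=r.calibration(n);K=np.array(c['camera_matrix']);V=np.array(c['view'])
    x=np.array([(u-K[0,2])/K[0,0],(v-K[1,2])/K[1,1],1]);Rt=V[:3,:3].T
    return -Rt@V[:3,3],Rt@x
def atz(n,u,v,z):
    o,d=ray(n,u,v);return o+d*(z-o[2])/d[2]
def dep(n,f,u,v):
    D=np.load(f'pics/{f}.npy');o,d=ray(n,u,v);return o+d*D[int(v),int(u)]
def proj(n,p):
    c=r.calibration(n);K=np.array(c['camera_matrix']);V=np.array(c['view'])
    q=V[:3,:3]@np.array(p)+V[:3,3];return (K@(q/q[2]))[:2]
def tool(target):
    s=r.observe();return R.from_quat(s['tcp_rot']).inv().apply(np.array(target)-s['eef_pos'])/0.5
E
python3 - <<'E'
from h import *
np.set_printoptions(precision=4,suppress=True)
s=r.observe();print(s);print(R.from_quat(s['tcp_rot']).as_matrix(),r.pinch_z)
for n in('top','side'):
    save(n,n+'0');c=r.calibration(n);print(c)
E
```

```text
{'time': 0.0, 'qpos': array([-1.3731,  0.2212,  1.5277, -0.    ,  1.3947, -0.1261]), 'dq': array([ 0.0008, -0.0007,  0.0001, -0.0002, -0.0006,  0.0009]), 'tau': array([  0.0006, -49.6896, -38.9395,  -0.0002,   0.0109,   0.    ]), 'eef_pos': array([ 0.1987, -0.5918,  0.2025]), 'tcp_rot': array([-0.5736,  0.4134, -0.4123,  0.5745]), 'wrist_force': array([ 0.5593,  0.0909, -0.8423]), 'torque': array([-0.0298,  0.0209, -0.0179]), 'grip_width': 1.00005179143545}
[[ 0.3182 -0.0004  0.948 ]
 [-0.948   0.002   0.3182]
 [-0.002  -1.      0.0003]] -0.0187
{'camera_matrix': array([[476.1027,   0.    , 318.2131],
       [  0.    , 476.1027, 236.0689],
       [  0.    ,   0.    ,   1.    ]]), 'view': array([[ 0.0019, -0.9999, -0.0125,  0.0899],
       [-0.9939, -0.0005, -0.1105,  0.5563],
       [ 0.1105,  0.0127, -0.9938,  1.2231],
       [ 0.    ,  0.    ,  0.    ,  1.    ]])}
{'camera_matrix': array([[615.4517,   0.    , 310.4851],
       [  0.    , 615.4517, 226.4328],
       [  0.    ,   0.    ,   1.    ]]), 'view': array([[ 0.806 , -0.5919,  0.009 , -0.3667],
       [-0.4011, -0.5573, -0.727 ,  0.2986],
       [ 0.4353,  0.5823, -0.6866,  1.7134],
       [ 0.    ,  0.    ,  0.    ,  1.    ]])}
```

View pics/top0.png

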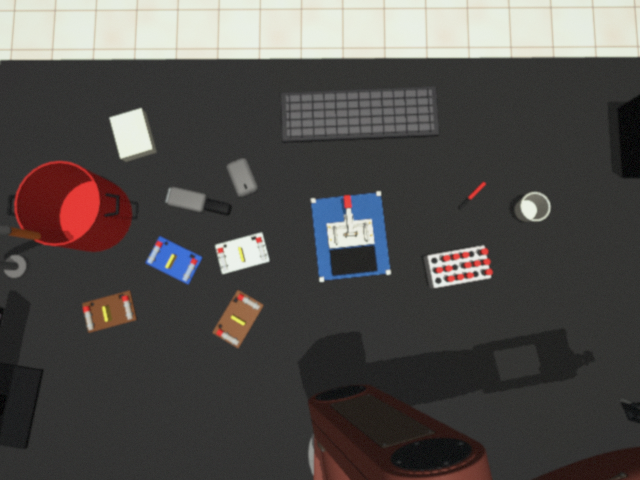

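View pics/side0.png

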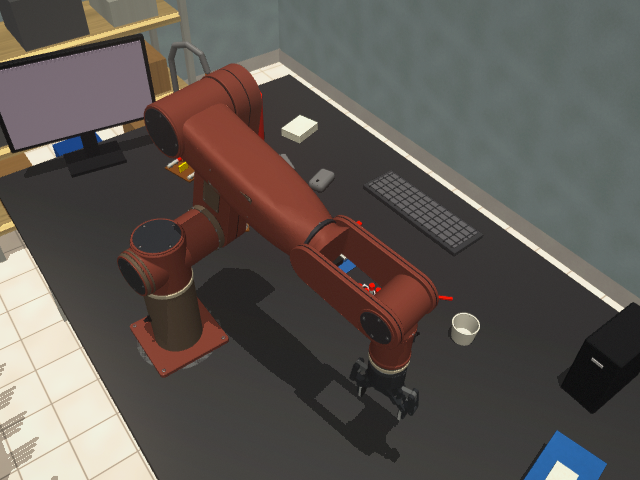

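The top view shows the board at about (350,237), its lever pointing up in the image. The white carrier with the yellow tab is at (241,254). In the side view the arm hides the board. I'll enlarge the top view.

```bash
python3 - <<'E'
from h import *
im=cv2.imread('pics/top0_full.png')[185:290,205:400]
cv2.imwrite('pics/c1.png',cv2.resize(im,None,fx=4,fy=4,interpolation=cv2.INTER_CUBIC))
E
```

```text
(no output)
```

View pics/c1.png

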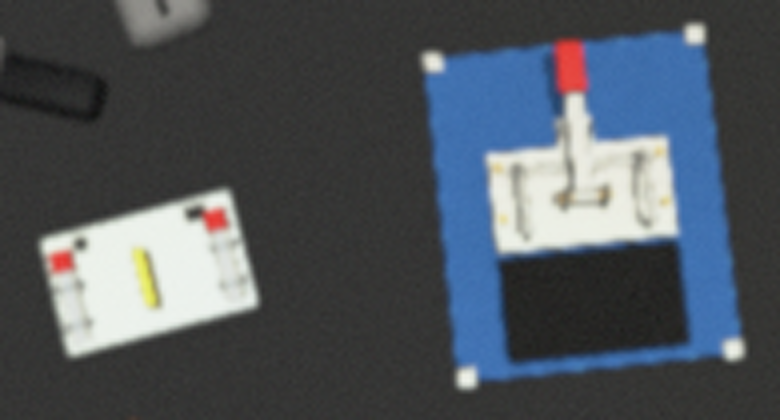

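```bash
python3 - <<'E'
from h import *
np.set_printoptions(precision=4,suppress=True)
f=lambda p:(205+p[0]/4-.375,185+p[1]/4-.375)
B=np.array([atz('top',*f(p),.0045) for p in [(432,62),(694,34),(733,349),(466,378)]])[:,:2] # +x+y,+x-y,-x-y,-x+y
C=np.array([atz('top',*f(p),.005) for p in [(38,240),(230,188),(260,305),(70,357)]])[:,:2]
for n,Q in(('file',B),('car',C)):
    c=Q.mean(0);dx=(Q[0]+Q[1]-Q[2]-Q[3])/2;dy=(Q[0]+Q[3]-Q[1]-Q[2])/2
    print(n,c,np.hypot(*dx),np.hypot(*dy),np.degrees(np.arctan2(dx[1],dx[0])),np.degrees(np.arctan2(-dy[0],dy[1])))
    D=dx/np.hypot(*dx)
    if n=='file':print('pins mid',c-.02*D)
for n,p,z in(('tabtop',(147,278),.033),('hole r',(80,244),.005),('hole l',(195,213),.005),('grip',(571,66),.049),('pinL',(519,202),.058),('pinR',(641,190),.058)):
    print(n,atz('top',*f(p),z))
D=np.load('pics/top0.npy')
g=f((571,66))
for v in range(int(g[1])-7,int(g[1])+14):print(v,[round(float(dep('top','top0',u,v)[2]),4) for u in range(int(g[0])-3,int(g[0])+5)])
E
```

```text
file [0.5602 0.0057] 0.21472063649671821 0.17886365647248967 6.247776107289017 6.217998800451113
pins mid [0.5404 0.0035]
car [0.5141 0.2955] 0.0818374647286085 0.1325599003997045 15.887981114956268 15.362232782890388
tabtop [0.5082 0.2923 0.033 ]
hole r [0.5331 0.3428 0.005 ]
hole l [0.5541 0.2656 0.005 ]
grip [0.6463 0.0142 0.049 ]
pinL [0.5557 0.0486 0.058 ]
pinR [ 0.5635 -0.03    0.058 ]
194 [0.0029, -0.0043, -0.0053, -0.0037, -0.0004, 0.0018, -0.0006, 0.0018]
195 [0.0025, -0.0008, 0.0002, -0.0014, 0.004, 0.0016, 0.0007, 0.0028]
196 [0.0537, 0.06, 0.0552, 0.0565, 0.0555, 0.0593, 0.0529, 0.006]
197 [0.0552, 0.057, 0.0568, 0.0615, 0.0574, 0.0552, 0.0524, 0.003]
198 [0.0554, 0.057, 0.054, 0.0572, 0.057, 0.0557, 0.0522, 0.0066]
199 [0.0554, 0.0558, 0.0565, 0.0582, 0.0612, 0.0505, 0.0567, 0.0065]
200 [0.0545, 0.0565, 0.0553, 0.0608, 0.0613, 0.0552, 0.0514, 0.0027]
201 [0.0525, 0.0535, 0.055, 0.0579, 0.0591, 0.051, 0.0568, -0.0003]
202 [0.0541, 0.0556, 0.0566, 0.0559, 0.0546, 0.0555, 0.0607, 0.0502]
203 [0.0052, 0.0535, 0.057, 0.0562, 0.0589, 0.0578, 0.0599, 0.0519]
204 [0.0046, 0.0596, 0.0519, 0.0573, 0.0566, 0.0542, 0.0552, 0.0567]
205 [0.0026, 0.0565, 0.0511, 0.0541, 0.0569, 0.0571, 0.0545, 0.0542]
206 [0.0038, 0.0561, 0.0524, 0.0592, 0.0577, 0.0581, 0.0566, 0.0572]
207 [0.0045, 0.0549, 0.0575, 0.0613, 0.0565, 0.0524, 0.0562, 0.0542]
208 [0.0025, 0.0516, 0.0525, 0.0514, 0.0556, 0.0572, 0.0537, 0.0016]
209 [0.0032, 0.0047, 0.0043, 0.0532, 0.0539, 0.0547, 0.0584, 0.0055]
210 [0.0026, 0.0049, 0.0019, 0.056, 0.0592, 0.0529, 0.059, 0.0091]
211 [0.0025, 0.0037, 0.0042, 0.0565, 0.0572, 0.0564, 0.0548, -0.0017]
212 [0.0047, 0.0049, 0.0059, 0.0547, 0.0513, 0.0562, 0.0556, 0.0564]
213 [0.0063, -0.0008, 0.0033, 0.0579, 0.0536, 0.0519, 0.0581, 0.0525]
214 [0.0074, 0.0062, 0.0053, 0.0558, 0.0569, 0.0549, 0.0566, 0.0498]
```

Call:
drive_tool --pt "-0.433 0 0.616 0" --pt "-0.433 0 0.616 0" --pt "-0.433 0 0.616 0" --pt "-0.433 0 0.616 0" --pt "-0.433 0 0.616 0" --pt "-0.433 0 0.616 0" --pt "-0.433 0 0.616 0" --pt "-0.433 0 0.616 0" --hand 1 --force 25

```text
time: 0.77
eef_pos: [0.3966, -0.3218, 0.2028]
tcp_rot: [-0.574, 0.414, -0.412, 0.574]
wrist_force: [1.1, -0.3, 0.0]
grip_width: 1.003
```

```bash
cat >> h.py <<'E'
def plan(t,yaw=None):
    "fractions to reach TCP t; yaw=deg of the jaw line"
    s=r.observe();M=R.from_quat(s['tcp_rot']).as_matrix();a=np.degrees(np.arctan2(M[1,0],M[0,0]))
    print('tcp',s['eef_pos'].round(4),'jaw',a.round(2),'F',s['wrist_force'].round(2),'grip',round(s['grip_width'],3),'t',round(s['time'],2))
    tr=0 if yaw is None else -((yaw-a+90)%180-90)/90
    print('cmd',tool(t).round(4),'turn',round(tr,4))
E
python3 -c "
from h import *
plan([.645,.0145,.17],96.2)"
```

```text
tcp [ 0.3966 -0.3218  0.2028] jaw -71.47 F [ 1.1  -0.29  0.05] grip 1.003 t 0.77
cmd [-0.4797  0.0667  0.6847] turn 0.137
```

Call:
drive_tool --pt "-0.48 0.067 0.685 0.137" --pt "-0.48 0.067 0.685 0.137" --pt "-0.48 0.067 0.685 0.137" --pt "-0.48 0.067 0.685 0.137" --pt "-0.48 0.067 0.685 0.137" --pt "-0.48 0.067 0.685 0.137" --pt "-0.48 0.067 0.685 0.137" --pt "-0.48 0.067 0.685 0.137"

```text
time: 1.43
eef_pos: [0.5906, -0.0582, 0.1767]
tcp_rot: [-0.526, 0.473, -0.471, 0.527]
wrist_force: [0.8, -0.7, 0.2]
grip_width: 0.999
```

```bash
python3 -c "
from h import *
plan([.645,.0145,.13],96.2)"
```

```text
tcp [ 0.5906 -0.0582  0.1767] jaw -83.78 F [ 0.79 -0.67  0.21] grip 0.999 t 1.43
cmd [-0.1326  0.0935  0.124 ] turn 0.0002
```

Call:
drive_tool --pt "-0.133 0.093 0.124 0" --pt "-0.133 0.093 0.124 0" --pt "-0.133 0.093 0.124 0" --pt "-0.133 0.093 0.124 0" --pt "-0.133 0.093 0.124 0"

```text
time: 1.85
eef_pos: [0.644, 0.0158, 0.1284]
tcp_rot: [0.527, -0.473, 0.47, -0.526]
wrist_force: [0.1, -1.3, 0.0]
grip_width: 0.997
```

```bash
python3 -c "
from h import *
plan([.645,.0145,.034],96.2)
save('wrist','w1',(80,0,560,480),1.2)
print(r.calibration('wrist'))"
```

```text
tcp [0.644  0.0158 0.1284] jaw -83.65 F [ 0.12 -1.32  0.03] grip 0.997 t 1.85
cmd [0.0032 0.1888 0.0024] turn 0.0016
{'camera_matrix': array([[371.64829954,   0.        , 322.87260828],
       [  0.        , 371.64829954, 234.53397785],
       [  0.        ,   0.        ,   1.        ]]), 'view': array([[ 0.10911549, -0.9940285 , -0.00107205, -0.0551151 ],
       [-0.95966323, -0.10562419,  0.26055714,  0.60586027],
       [-0.25911446, -0.02740201, -0.96545783,  0.47443629],
       [ 0.        ,  0.        ,  0.        ,  1.        ]])}
```

View pics/w1.png

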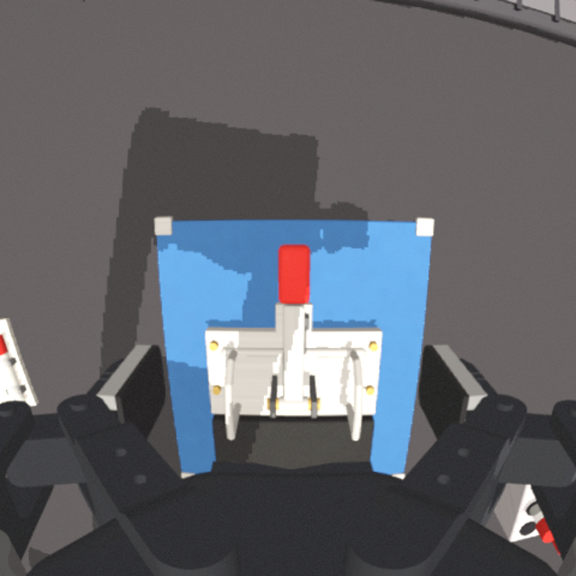

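The wrist view shows the lever grip centred at crop (294,274), which is full (325,228). The corner marks are at (164,226) and (425,227).

```bash
cat >> h.py <<'E'
def wz(u,v,z,c=None):
    c=c or r.calibration('wrist');K=np.array(c['camera_matrix']);V=np.array(c['view'])
    a=np.array([u-K[0,2],v-K[1,2]])/K[0,0];t=np.hypot(*a)
    d=np.r_[a/t*np.sin(t),np.cos(t)];Rt=V[:3,:3].T;o=-Rt@V[:3,3];d=Rt@d
    return o+d*(z-o[2])/d[2]
E
python3 -c "
from h import *
f=lambda x,y:(80+x/1.2,y/1.2)
print('grip',wz(*f(294,274),.056),'far',wz(*f(294,247),.056),'near',wz(*f(294,303),.056))
A=wz(*f(164,226),.004);B=wz(*f(425,227),.004);print(A,B,np.degrees(np.arctan2(*(A-B)[[1,0]]))-90)
"
```

```text
grip [0.649331   0.01432137 0.056     ] far [0.66473747 0.01603311 0.056     ] near [0.63224735 0.01241928 0.056     ]
[0.66054202 0.10517949 0.004     ] [ 0.67958039 -0.07342472  0.004     ] 6.084485831386488
```

Call:
drive_tool --pt "0.003 0.06 0.006 0" --pt "0.003 0.12 0.006 0" --pt "0.003 0.17 0.006 0" --pt "0.003 0.19 0.006 0" --pt "0.003 0.19 0.006 0" --pt "0.003 0.19 0.006 0"

```text
time: 2.4
eef_pos: [0.6475, 0.0126, 0.0356]
tcp_rot: [0.526, -0.473, 0.471, -0.526]
wrist_force: [0.2, 0.4, 0.1]
grip_width: 1.006
```

Call:
drive_tool --pt "0 0 0 0" --pt "0 0 0 0" --pt "0 0 0 0" --pt "0 0 0 0" --pt "0 0 0 0" --pt "0 0 0 0" --pt "0 0 0 0" --pt "0 0 0 0" --hand -1 --force 25

```text
time: 3.07
eef_pos: [0.6474, 0.0127, 0.0356]
tcp_rot: [0.526, -0.473, 0.471, -0.526]
wrist_force: [-0.8, -0.0, -0.4]
grip_width: 0.002
```

```bash
python3 -c "
from h import *
save('wrist','w2',(160,100,480,420),1.8)
save('side','s2',(200,150,460,350),2)"; python3 -c "
import cv2,numpy as np
a=cv2.imread('pics/w2.png');b=cv2.imread('pics/s2.png');a=cv2.resize(a,(400,400));b=cv2.resize(b,(400,308));b=cv2.copyMakeBorder(b,0,92,0,0,0)
cv2.imwrite('pics/m2.png',np.hstack([a,b]))"
```

```text
(no output)
```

View pics/m2.png

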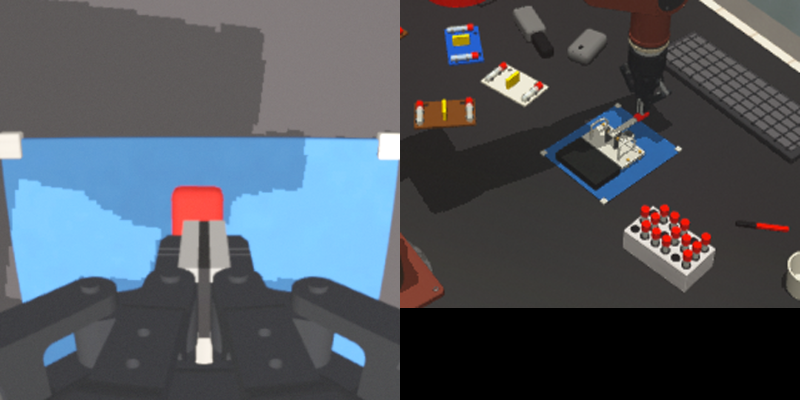

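```bash
python3 -c "
from h import *
np.set_printoptions(precision=4,suppress=True)
plan([0,0,0])
D=np.load('pics/w2.npy')
c=r.calibration('wrist');K=c['camera_matrix'];V=c['view']
def P(u,v):
    a=np.array([u-K[0,2],v-K[1,2]])/K[0,0];t=np.hypot(*a);d=np.r_[a/t*np.tan(t),1]*D[v,u];return V[:3,:3].T@(d-V[:3,3])
for v in range(236,330,5):print(v,[P(u,v).round(3).tolist() for u in (300,314,318,324,332,340)][1:5])
def wp(p):
    q=V[:3,:3]@np.array(p)+V[:3,3];t=np.arctan2(np.hypot(*q[:2]),q[2]);return K[:2,2]+K[0,0]*t*q[:2]/np.hypot(*q[:2])
print(wp(r.observe()['eef_pos']))
"
```

```text
tcp [0.6474 0.0127 0.0355] jaw -83.8 F [ 0.54 -0.1   0.61] grip 0.003 t 3.17
cmd [-0.1145  0.074  -1.2899] turn 0
236 [[0.658, 0.019, 0.004], [0.658, 0.017, 0.005], [0.658, 0.014, 0.003], [0.659, 0.009, 0.004]]
241 [[0.655, 0.019, 0.005], [0.655, 0.017, 0.004], [0.656, 0.013, 0.005], [0.656, 0.009, 0.005]]
246 [[0.652, 0.019, 0.005], [0.652, 0.017, 0.003], [0.652, 0.013, 0.003], [0.653, 0.009, 0.004]]
251 [[0.665, 0.019, 0.053], [0.665, 0.017, 0.055], [0.665, 0.015, 0.054], [0.666, 0.011, 0.054]]
256 [[0.664, 0.019, 0.057], [0.664, 0.017, 0.056], [0.664, 0.014, 0.056], [0.665, 0.011, 0.057]]
261 [[0.662, 0.018, 0.057], [0.662, 0.017, 0.058], [0.662, 0.014, 0.058], [0.662, 0.011, 0.058]]
266 [[0.659, 0.018, 0.057], [0.659, 0.017, 0.057], [0.66, 0.014, 0.057], [0.659, 0.011, 0.055]]
271 [[0.657, 0.018, 0.056], [0.657, 0.016, 0.056], [0.657, 0.014, 0.057], [0.658, 0.01, 0.057]]
276 [[0.655, 0.018, 0.057], [0.655, 0.016, 0.057], [0.655, 0.014, 0.058], [0.655, 0.01, 0.057]]
281 [[0.659, 0.018, 0.072], [0.659, 0.016, 0.074], [0.659, 0.014, 0.073], [0.66, 0.011, 0.073]]
286 [[0.659, 0.018, 
[... 162 characters left out ...]
, 0.083]]
296 [[0.659, 0.018, 0.086], [0.659, 0.016, 0.086], [0.659, 0.014, 0.086], [0.659, 0.011, 0.086]]
301 [[0.659, 0.017, 0.09], [0.659, 0.016, 0.091], [0.659, 0.014, 0.091], [0.66, 0.011, 0.091]]
306 [[0.659, 0.017, 0.095], [0.659, 0.016, 0.095], [0.659, 0.014, 0.095], [0.66, 0.012, 0.096]]
311 [[0.659, 0.017, 0.098], [0.659, 0.016, 0.099], [0.66, 0.014, 0.099], [0.659, 0.011, 0.098]]
316 [[0.659, 0.017, 0.102], [0.658, 0.016, 0.1], [0.659, 0.014, 0.102], [0.659, 0.011, 0.101]]
321 [[0.66, 0.017, 0.108], [0.657, 0.016, 0.102], [0.657, 0.014, 0.101], [0.661, 0.012, 0.108]]
326 [[0.66, 0.017, 0.111], [0.655, 0.016, 0.101], [0.655, 0.014, 0.102], [0.661, 0.012, 0.111]]
[323.8962 274.566 ]
```

```bash
python3 -c "
from h import *
print(proj('side',r.observe()['eef_pos']))
u,v=proj('side',r.observe()['eef_pos']).astype(int)
im=cv2.imread('pics/s2_full.png')[v-60:v+40,u-65:u+65]
cv2.imwrite('pics/s3.png',cv2.resize(im,None,fx=6,fy=6,interpolation=cv2.INTER_CUBIC));print(u,v)"
```

```text
[356.51478681 228.29449159]
356 228
```

View pics/s3.png

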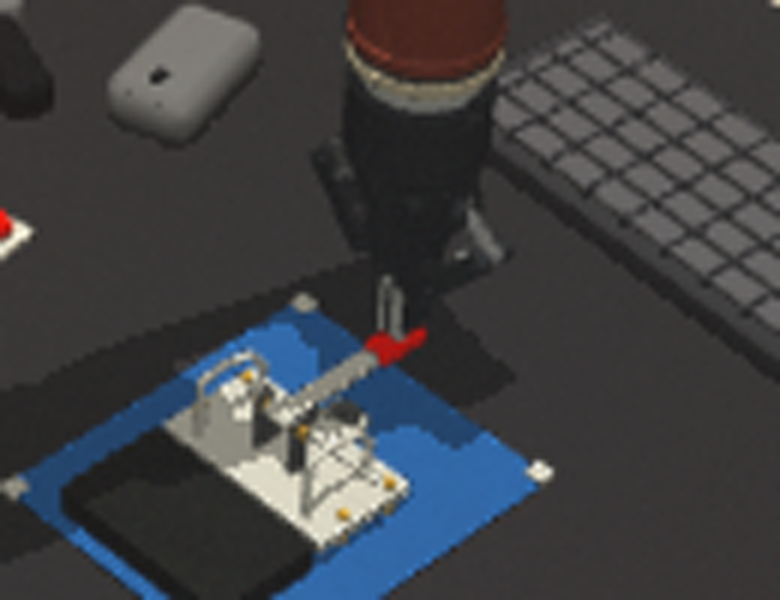

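Call:
drive_tool --pt "0 -0.008 0 0" --pt "0 -0.016 0 0" --pt "0 -0.024 0 0" --pt "0 -0.024 0 0"

```text
time: 3.5
eef_pos: [0.6485, 0.0126, 0.049]
tcp_rot: [-0.526, 0.473, -0.472, 0.527]
wrist_force: [0.4, 0.4, 0.4]
grip_width: 0.003
```

```bash
python3 -c "
from h import *
plan([0,0,0])
save('wrist','w3',(240,190,400,310),2.5)
im=save('side','s3b')[0][168:268,291:421]
a=cv2.imread('pics/w3.png');b=cv2.resize(im,(390,300),interpolation=cv2.INTER_CUBIC)
cv2.imwrite('pics/m3.png',np.hstack([a,b]))"
```

```text
tcp [0.6485 0.0126 0.049 ] jaw -83.8 F [0.35 0.4  0.37] grip 0.003 t 3.5
cmd [-0.1149  0.0983 -1.2921] turn 0
```

View pics/m3.png

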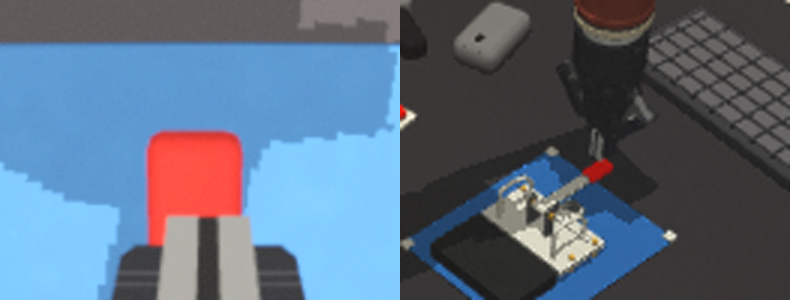

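Both views show the closed finger tips just above the red grip, so the real tips sit about 20–30 mm behind the reported TCP. I'll open the hand, go deeper and close again.

Call:
drive_tool --pt "-0.004 0 0 0" --pt "-0.004 0 0 0" --pt "-0.004 0 0 0" --pt "-0.004 0 0 0" --pt "-0.004 0.024 0 0" --pt "-0.004 0.048 0 0" --pt "-0.004 0.072 0 0" --pt "-0.004 0.072 0 0" --hand 1

```text
time: 4.27
eef_pos: [0.6443, 0.0149, 0.0075]
tcp_rot: [0.528, -0.475, 0.47, -0.525]
wrist_force: [-1.3, 1.0, -1.2]
grip_width: 0.999
```

Call:
drive_tool --pt "0 0 0 0" --pt "0 0 0 0" --pt "0 0 0 0" --pt "0 0 0 0" --pt "0 0 0 0" --pt "0 0 0 0" --pt "0 0 0 0" --pt "0 0 0 0" --hand -1 --force 30

```text
time: 4.93
eef_pos: [0.6449, 0.0149, 0.0081]
tcp_rot: [0.527, -0.475, 0.47, -0.525]
wrist_force: [0.6, 0.7, 0.8]
grip_width: 0.202
```

Call:
drive_tool --pt "0 -0.0254 -0.002 0" --pt "0 -0.05 -0.0076 0" --pt "0 -0.074 -0.017 0" --pt "0 -0.096 -0.0297 0" --pt "0 -0.1095 -0.04 0" --pt "0 -0.122 -0.0515 0" --pt "0 -0.133 -0.0643 0" --pt "0 -0.139 -0.073 0"

```text
time: 5.6
eef_pos: [0.6084, 0.0109, 0.0784]
tcp_rot: [0.527, -0.475, 0.47, -0.525]
wrist_force: [0.5, 0.9, -3.4]
grip_width: 0.201
```

Call:
drive_tool --pt "0 0 0 0" --pt "0 0 0 0"

```text
time: 5.77
eef_pos: [0.6079, 0.0109, 0.0786]
tcp_rot: [0.527, -0.475, 0.47, -0.525]
wrist_force: [-3.9, -0.0, -0.9]
grip_width: 0.201
```

Call:
drive_tool --pt "0 0 0 0" --pt "0 0 0 0" --pt "0 0 0 0" --pt "0 0 0 0" --pt "0 0 0 0" --pt "0 -0.06 0.03 0" --pt "0 -0.13 0.06 0" --pt "0 -0.2 0.08 0" --hand 1

```text
time: 6.43
eef_pos: [0.6484, 0.0152, 0.1785]
tcp_rot: [0.528, -0.475, 0.469, -0.525]
wrist_force: [0.7, -0.4, 0.5]
grip_width: 0.995
```

```bash
python3 -c "
from h import *
plan([.5085,.2935,.16],105.6)
im=save('side','s4')[0][168:268,291:421]
cv2.imwrite('pics/m4.png',cv2.resize(im,(390,300),interpolation=cv2.INTER_CUBIC))"
```

```text
tcp [0.6484 0.0152 0.1785] jaw -83.81 F [ 0.71 -0.44  0.5 ] grip 0.995 t 6.43
cmd [-0.5835  0.0409 -0.2178] turn -0.1046
```

View pics/m4.png

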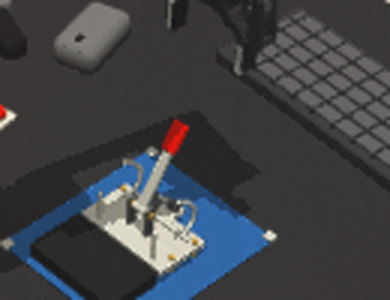

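The lever and arches are fully open. Next, the carrier.

Call:
drive_tool --pt "-0.583 -0.02 -0.218 -0.105" --pt "-0.583 -0.02 -0.218 -0.105" --pt "-0.583 -0.02 -0.218 -0.105" --pt "-0.583 -0.02 -0.218 -0.105" --pt "-0.583 -0.02 -0.218 -0.105" --pt "-0.583 0 -0.218 -0.105" --pt "-0.583 0.04 -0.218 -0.105" --pt "-0.583 0.04 -0.218 -0.105" --hand 0.2

```text
time: 7.15
eef_pos: [0.5124, 0.2966, 0.1678]
tcp_rot: [-0.562, 0.426, -0.428, 0.566]
wrist_force: [-0.1, 0.6, -1.1]
grip_width: 0.598
```

Call:
drive_tool --pt "0 0 0 0" --pt "0 0 0 0"

```text
time: 7.32
eef_pos: [0.5113, 0.2977, 0.1671]
tcp_rot: [-0.563, 0.425, -0.426, 0.566]
wrist_force: [0.2, 0.3, 0.5]
grip_width: 0.602
```

```bash
python3 -c "
from h import *
plan([.5085,.2935,.16],105.6)
save('wrist','w5',(160,120,480,480),1.66)
c=r.calibration('wrist');np.savez('pics/w5c.npz',**c)"
```

```text
tcp [0.5113 0.2977 0.1671] jaw -74.02 F [0.19 0.29 0.53] grip 0.602 t 7.32
cmd [ 0.0066  0.0141 -0.0077] turn 0.0042
```

View pics/w5.png

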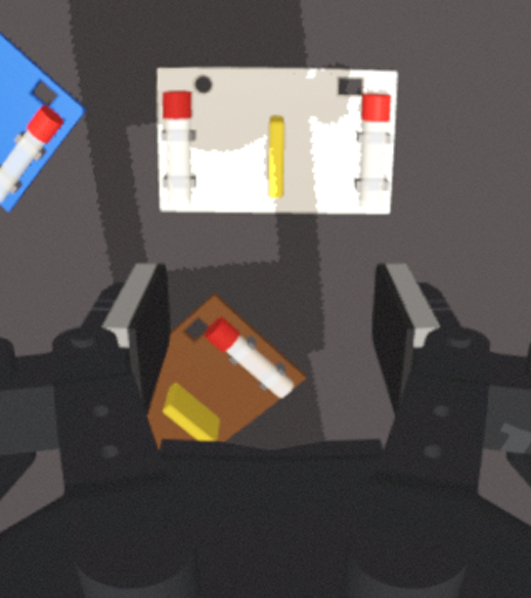

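The view shows the carrier with corners (157,67), (397,71), (390,214), (160,210), the round hole at (203,84) and the tab top at (277,157).

```bash
python3 -c "
from h import *
np.set_printoptions(precision=4,suppress=True)
c=dict(np.load('pics/w5c.npz'))
f=lambda x,y,z:wz(160+x/1.66-.2,120+y/1.66-.2,z,c)
Q=np.array([f(*p,.005) for p in[(157,67),(397,71),(390,214),(160,210)]])[:,:2]
dx=(Q[0]+Q[1]-Q[2]-Q[3])/2;dy=(Q[0]+Q[3]-Q[1]-Q[2])/2
print(Q.mean(0),np.hypot(*dx),np.hypot(*dy),np.degrees(np.arctan2(dx[1],dx[0])),np.degrees(np.arctan2(-dy[0],dy[1])))
a=f(203,84,.005);b=f(350,86,.005);print('holes',a,b,np.hypot(*(a-b)[:2]),np.degrees(np.arctan2(*(a-b)[[1,0]]))-90)
t0=f(277,117,.033);t1=f(277,198,.033);print('tab',t0,t1,(t0+t1)/2)
y=np.radians(15.2);e=np.array([np.cos(y),np.sin(y)]);print('tab from corners',Q.mean(0)-.005*e,'mid from holes',((a+b)/2)[:2]-.031*e)
im,_=r.snapshot('wrist');plan([.5085,.2935,.08],105.4)
"
```

```text
[0.5188 0.2956] 0.0811687358035546 0.13117150467716396 15.198887130774482 14.913840889877552
holes [0.5386 0.3426 0.005 ] [0.5594 0.2655 0.005 ] 0.07983076867404679 15.158495462020085
tab [0.5355 0.3003 0.033 ] [0.4953 0.2887 0.033 ] [0.5154 0.2945 0.033 ]
tab from corners [0.514  0.2943] mid from holes [0.5191 0.2959]
tcp [0.5132 0.296  0.1682] jaw -74.2 F [0.9  0.26 1.08] grip 0.6 t 7.42
cmd [ 0.0024  0.1764 -0.0117] turn 0.0044
```

```bash
python3 -c "
from h import *
np.set_printoptions(precision=4,suppress=True)
c=r.calibration('wrist');K=c['camera_matrix'];V=c['view'];s=r.observe();M=R.from_quat(s['tcp_rot'])
def wp(p):
    q=V[:3,:3]@(s['eef_pos']+M.apply(p))+V[:3,3];t=np.arctan2(np.hypot(*q[:2]),q[2]);return K[:2,2]+K[0,0]*t*q[:2]/np.hypot(*q[:2])
for y in np.arange(0,-.05,-.005):
    p=wp([-.0255,y,.011]);q=wp([0,y,.011]);print(y,p,((p-[160,120])*1.66),q)
D=np.load('pics/w5.npy')
for (x,yy) in [(150,270),(158,268),(140,290),(395,270),(400,275),(140,300)]:
    u,v=int(160+x/1.66),int(120+yy/1.66);a=np.array([u-K[0,2],v-K[1,2]])/K[0,0];t=np.hypot(*a);P=V[:3,:3].T@(np.r_[a/t*np.tan(t),1]*D[v,u]-V[:3,3]);print(x,yy,M.inv().apply(P-s['eef_pos']))
"
```

```text
0.0 [271.0402 253.3317] [184.3268 221.3307] [323.5739 253.4431]
-0.005 [269.649  256.5719] [182.0174 226.7093] [323.6025 256.7116]
-0.01 [268.1841 259.9904] [179.5855 232.384 ] [323.6327 260.1626]
-0.015 [266.6397 263.6016] [177.0219 238.3786] [323.6646 263.8114]
-0.02 [265.0097 267.4214] [174.3161 244.7195] [323.6983 267.6745]
-0.025 [263.2871 271.4673] [171.4566 251.4358] [323.7341 271.7707]
-0.03 [261.4645 275.759 ] [168.431  258.5599] [323.772  276.1204]
-0.035 [259.5333 280.3178] [165.2253 266.1276] [323.8122 280.7468]
-0.04 [257.4845 285.1679] [161.8243 274.1787] [323.855  285.6754]
-0.045 [255.308  290.3359] [158.2112 282.7575] [323.9006 290.935 ]
150 270 [-0.0286 -0.0387  0.0117]
158 268 [-0.0267 -0.0382  0.012 ]
140 290 [-0.0287 -0.0501  0.0117]
395 270 [ 0.0284 -0.0387  0.0117]
400 275 [ 0.0289 -0.0421  0.0118]
140 300 [-0.0276 -0.0559  0.012 ]
```

Depth readings put the pad tips about 31 mm behind the reported TCP when closed, so I'll plan the z heights with that.

```bash
python3 -c "
from h import *
plan([.5147,.2944,.03],105.15)"
```

```text
tcp [0.5132 0.296  0.1682] jaw -74.2 F [0.9  0.26 1.08] grip 0.6 t 7.42
cmd [0.0041 0.2764 0.    ] turn 0.0072
```

Call:
drive_tool --pt "0.004 0.06 0 0.007" --pt "0.004 0.13 0 0.007" --pt "0.004 0.2 0 0.007" --pt "0.004 0.25 0 0.007" --pt "0.004 0.27 0 0.007" --pt "0.004 0.276 0 0.007" --pt "0.004 0.276 0 0.007"

```text
time: 8.0
eef_pos: [0.5156, 0.2936, 0.0306]
tcp_rot: [-0.559, 0.429, -0.431, 0.563]
wrist_force: [0.6, 0.4, -0.1]
grip_width: 0.601
```

```bash
python3 -c "
from h import *
plan([.5147,.2944,-.02],105.15)"
```

```text
tcp [0.5156 0.2936 0.0306] jaw -74.92 F [ 0.62  0.4  -0.12] grip 0.601 t 8.0
cmd [-0.0019  0.1012 -0.0021] turn -0.0007
```

Call:
drive_tool --pt "-0.002 0.02 -0.002 0" --pt "-0.002 0.04 -0.002 0" --pt "-0.002 0.06 -0.002 0" --pt "-0.002 0.078 -0.002 0" --pt "-0.002 0.09 -0.002 0" --pt "-0.002 0.098 -0.002 0" --pt "-0.002 0.1 -0.002 0" --pt "-0.002 0.1 -0.002 0"

```text
time: 8.67
eef_pos: [0.5144, 0.2944, -0.0199]
tcp_rot: [-0.559, 0.429, -0.431, 0.563]
wrist_force: [0.2, -0.7, -0.3]
grip_width: 0.599
```

Call:
drive_tool --pt "0 0 0 0" --pt "0 0 0 0" --pt "0 0 0 0" --pt "0 0 0 0" --pt "0 0 0 0" --pt "0 0 0 0" --pt "0 0 0 0" --pt "0 0 0 0" --hand -1 --force 60

```text
time: 9.33
eef_pos: [0.515, 0.2946, -0.0193]
tcp_rot: [-0.559, 0.429, -0.431, 0.564]
wrist_force: [-0.7, -0.7, 5.3]
grip_width: 0.079
```

Call:
drive_tool --pt "0 -0.02 0 0" --pt "0 -0.05 0 0" --pt "0 -0.1 0 0" --pt "0 -0.15 0 0" --pt "0 -0.2 0 0" --pt "0 -0.22 0 0" --pt "0 -0.22 0 0"

```text
time: 9.92
eef_pos: [0.5162, 0.2952, 0.0941]
tcp_rot: [-0.557, 0.427, -0.432, 0.565]
wrist_force: [0.4, 0.3, -0.5]
grip_width: 0.079
```

```bash
python3 -c "
from h import *
e=np.array([np.cos(np.radians(6.15)),np.sin(np.radians(6.15)),0])
plan(np.array([.508,.0,.085])-.045*e,96.15)"
```

```text
tcp [0.5162 0.2952 0.0941] jaw -74.9 F [ 0.36  0.29 -0.51] grip 0.079 t 9.92
cmd [ 0.5518  0.0141 -0.2587] turn 0.0994
```

Call:
drive_tool --pt "0.08 0.014 -0.04 0.02" --pt "0.16 0.014 -0.08 0.05" --pt "0.24 0.014 -0.12 0.08" --pt "0.32 0.014 -0.155 0.099" --pt "0.4 0.014 -0.19 0.099" --pt "0.47 0.014 -0.225 0.099" --pt "0.53 0.014 -0.25 0.099" --pt "0.552 0.014 -0.259 0.099"

```text
time: 10.58
eef_pos: [0.4606, -0.0091, 0.0831]
tcp_rot: [-0.523, 0.471, -0.475, 0.529]
wrist_force: [0.5, -0.3, -1.7]
grip_width: 0.079
```

Call:
drive_tool --pt "0 0 0 0" --pt "0 0 0 0" --pt "0 0 0 0"

```text
time: 10.83
eef_pos: [0.4597, -0.0084, 0.0818]
tcp_rot: [-0.523, 0.472, -0.474, 0.528]
wrist_force: [0.2, 0.6, -1.2]
grip_width: 0.08
```

```bash
python3 -c "
from h import *
plan([.508,0,.085],96.15)
np.savez('pics/w6c.npz',**r.calibration('wrist'));save('wrist','w6',(160,60,480,360),2)"
```

```text
tcp [ 0.4597 -0.0084  0.0818] jaw -84.0 F [ 0.24  0.58 -1.17] grip 0.08 t 10.83
cmd [-0.0066 -0.0057  0.098 ] turn -0.0017
```

View pics/w6.png

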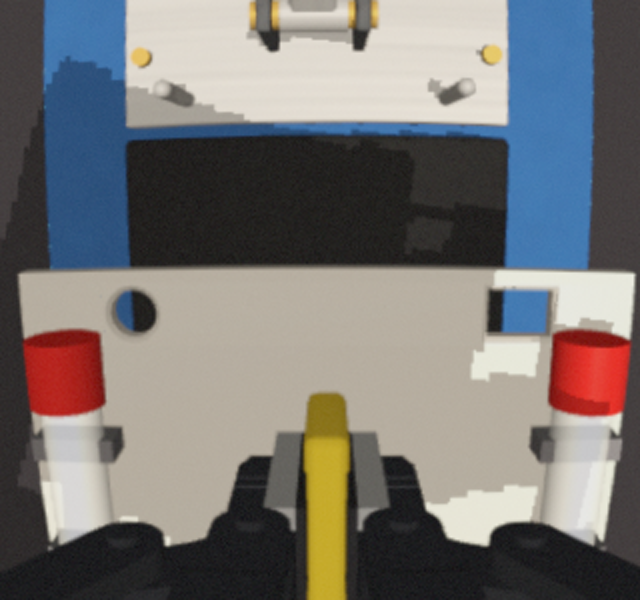

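The view shows the pin tips at (162,88) and (467,87), and the carrier holes at (134,311) and (520,311).

```bash
python3 -c "
from h import *
np.set_printoptions(precision=4,suppress=True)
c=dict(np.load('pics/w6c.npz'))
f=lambda x,y,z:wz(160+x/2-.25,60+y/2-.25,z,c)
for n,a,b,zs in(('pins',(162,88),(467,87),(.052,.057,.06)),('holes',(134,311),(520,311),(.1,.106,.11))):
  for z in zs:
    A=f(*a,z);B=f(*b,z);print(n,z,A[:2],B[:2],np.hypot(*(A-B)[:2]),np.degrees(np.arctan2(*(A-B)[[1,0]]))-90,((A+B)/2)[:2])
"
```

```text
pins 0.052 [0.5402 0.0453] [ 0.5487 -0.0366] 0.08231512092990644 5.9575600201767855 [0.5445 0.0044]
pins 0.057 [0.5398 0.0441] [ 0.5481 -0.0357] 0.08026725885787947 5.957560020176729 [0.544  0.0042]
pins 0.06 [0.5395 0.0434] [ 0.5478 -0.0352] 0.0790385416146633 5.9575600201767855 [0.5436 0.0041]
holes 0.1 [0.4887 0.0366] [ 0.4974 -0.0458] 0.08290392331194368 6.027928321672974 [ 0.4931 -0.0046]
holes 0.106 [0.4901 0.0351] [ 0.4985 -0.0441] 0.07965232546976529 6.0279283216729596 [ 0.4943 -0.0045]
holes 0.11 [0.491  0.0341] [ 0.4992 -0.0429] 0.07748459357497967 6.027928321672945 [ 0.4951 -0.0044]
```

```bash
python3 -c "
from h import *
plan([.5094,.0003,.082],96)"
```

```text
tcp [ 0.4601 -0.008   0.0821] jaw -83.94 F [-0.64  0.25 -1.92] grip 0.08 t 10.88
cmd [-0.0061  0.0011  0.0999] turn 0.0007
```

Call:
drive_tool --pt "-0.002 0 0.03 0" --pt "-0.004 0 0.06 0" --pt "-0.006 0 0.085 0" --pt "-0.006 0.01 0.1 0" --pt "-0.006 0.03 0.1 0" --pt "-0.006 0.05 0.1 0" --pt "-0.006 0.06 0.1 0" --pt "-0.006 0.06 0.1 0"

```text
time: 11.55
eef_pos: [0.5069, 0.0009, 0.0498]
tcp_rot: [-0.524, 0.473, -0.472, 0.528]
wrist_force: [0.5, 0.5, -0.9]
grip_width: 0.079
```

Call:
drive_tool --pt "0 0 0 0" --pt "0 0 0 0"

```text
time: 11.72
eef_pos: [0.5059, 0.001, 0.0493]
tcp_rot: [-0.524, 0.474, -0.472, 0.527]
wrist_force: [0.4, 1.0, -1.3]
grip_width: 0.082
```

```bash
python3 -c "
from h import *
plan([.5094,.0003,.04],96)
np.savez('pics/w7c.npz',**r.calibration('wrist'));save('wrist','w7',(200,180,460,250),3)
im=cv2.imread('pics/w7_full.png');a=cv2.imread('pics/w7.png')
b=cv2.resize(save('side','s7')[0][180:250,300:400],None,fx=4,fy=4,interpolation=cv2.INTER_CUBIC);b=cv2.copyMakeBorder(b,0,0,0,780-400,0)
cv2.imwrite('pics/m7.png',np.vstack([a,b]))"
```

```text
tcp [0.5059 0.001  0.0493] jaw -83.93 F [ 0.39  0.98 -1.26] grip 0.082 t 11.72
cmd [0.0022 0.0186 0.0067] turn 0.0007
```

View pics/m7.png

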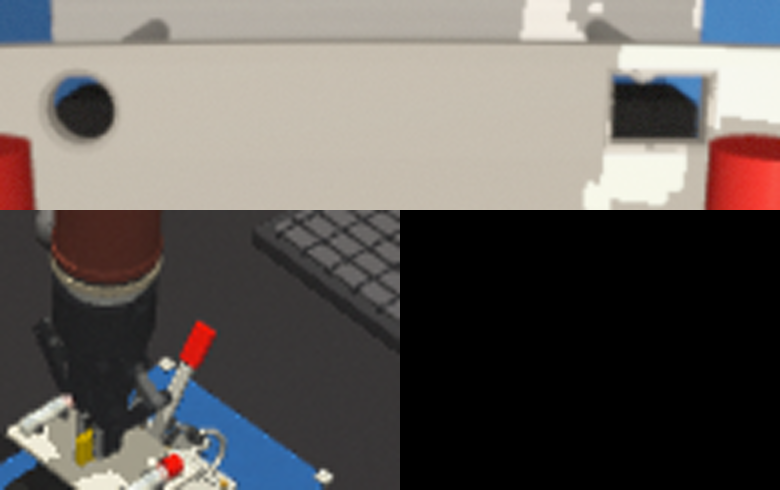

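```bash
python3 -c "
from h import *
np.set_printoptions(precision=4,suppress=True)
c=dict(np.load('pics/w7c.npz'));K=c['camera_matrix'];V=c['view']
def wp(p):
    q=V[:3,:3]@np.array(p)+V[:3,3];t=np.arctan2(np.hypot(*q[:2]),q[2]);return ((K[:2,2]+K[0,0]*t*q[:2]/np.hypot(*q[:2])-[200,180])*3).round(0)
for z in (.059,.05,.03,.015):print(z,wp([.5398,.0441,z]),wp([.5481,-.0357,z]))
f=lambda x,y,z:wz(200+x/3-.3,180+y/3-.3,z,c)
A=f(81,104,.0738);B=f(660,106,.0738);print('holes',A,B,np.hypot(*(A-B)[:2]),(A+B)/2)
print('cam',-V[:3,:3].T@V[:3,3])
"
```

```text
0.059 [108.  65.] [646.  66.]
0.05 [121.  55.] [632.  56.]
0.03 [146.  36.] [607.  38.]
0.015 [162.  24.] [590.  26.]
holes [0.537  0.0445 0.0738] [ 0.5451 -0.0345  0.0738] 0.0793425819759601 [0.5411 0.005  0.0738]
cam [0.5714 0.0077 0.2201]
```

Call:
drive_tool --pt "0.002 0 0.0065 0" --pt "0.002 0 0.0065 0" --pt "0.002 0 0.0065 0" --pt "0.002 0 0.0065 0"

```text
time: 12.15
eef_pos: [0.5105, 0.0, 0.0503]
tcp_rot: [-0.524, 0.473, -0.473, 0.528]
wrist_force: [-1.0, -0.2, -1.2]
grip_width: 0.082
```

```bash
python3 -c "
from h import *
plan([.5091,.0002,.04],96)"
```

```text
tcp [0.5105 0.     0.0503] jaw -83.95 F [-0.96 -0.17 -1.19] grip 0.082 t 12.15
cmd [-0.0005  0.0206 -0.0028] turn 0.0006
```

Call:
drive_tool --pt "0 0.005 -0.0025 0" --pt "0 0.01 -0.0025 0" --pt "0 0.015 -0.0025 0" --pt "0 0.02 -0.0025 0" --pt "0 0.025 -0.0025 0" --pt "0 0.03 -0.0025 0" --pt "0 0.03 -0.0025 0"

```text
time: 12.73
eef_pos: [0.5087, 0.0001, 0.0345]
tcp_rot: [-0.524, 0.474, -0.472, 0.527]
wrist_force: [-0.1, 0.2, -0.9]
grip_width: 0.079
```

```bash
python3 -c "
from h import *
plan([.5091,.0002,.008],96)"
```

```text
tcp [5.087e-01 1.000e-04 3.450e-02] jaw -83.94 F [-0.08  0.25 -0.88] grip 0.079 t 12.73
cmd [0.0001 0.0531 0.0006] turn 0.0006
```

No contact with the underside at about 54 mm, so the pins are in the holes. I'll continue down.

Call:
drive_tool --pt "0 0.008 0.0005 0" --pt "0 0.016 0.0005 0" --pt "0 0.024 0.0005 0" --pt "0 0.032 0.0005 0" --pt "0 0.04 0.0005 0" --pt "0 0.046 0.0005 0" --pt "0 0.05 0.0005 0" --pt "0 0.05 0.0005 0"

```text
time: 13.4
eef_pos: [0.5086, 0.0003, 0.009]
tcp_rot: [-0.524, 0.474, -0.472, 0.527]
wrist_force: [-0.1, 0.3, -1.6]
grip_width: 0.081
```

Call:
drive_tool --pt "0 0.002 0 0" --pt "0 0.004 0 0" --pt "0 0.004 0 0"

```text
time: 13.65
eef_pos: [0.5086, 0.0003, 0.0069]
tcp_rot: [-0.524, 0.474, -0.472, 0.527]
wrist_force: [-0.5, -0.2, -1.9]
grip_width: 0.078
```

Call:
drive_tool --pt "0 0.001 0 0" --pt "0 0.002 0 0" --pt "0 0.004 0 0" --pt "0 0.004 0 0"

```text
time: 13.98
eef_pos: [0.5088, 0.0003, 0.005]
tcp_rot: [-0.524, 0.474, -0.472, 0.527]
wrist_force: [0.6, 0.3, 0.3]
grip_width: 0.077
```

Call:
drive_tool --pt "0 0.001 0 0" --pt "0 0.002 0 0" --pt "0 0.003 0 0" --pt "0 0.003 0 0"

```text
time: 14.32
eef_pos: [0.5089, 0.0003, 0.0048]
tcp_rot: [-0.524, 0.474, -0.472, 0.527]
wrist_force: [-6.5, 0.9, 11.8]
grip_width: 0.081
```

It's seated: z = 0.0048 with an 11.8 N reaction. I'll release and rise.

Call:
drive_tool --pt "0 -0.002 0 0" --pt "0 -0.002 0 0" --pt "0 -0.002 0 0" --pt "0 -0.002 0 0" --pt "0 -0.002 0 0" --hand 0.2

```text
time: 14.73
eef_pos: [0.5088, 0.0003, 0.0055]
tcp_rot: [-0.524, 0.474, -0.472, 0.527]
wrist_force: [0.6, 0.7, -0.1]
grip_width: 0.598
```

Call:
drive_tool --pt "0 -0.01 0 0" --pt "0 -0.03 0 0" --pt "0 -0.07 0 0" --pt "0 -0.13 0 0" --pt "0 -0.2 0 0" --pt "0 -0.26 0 0" --pt "0 -0.32 0 0" --pt "0 -0.34 0 0"

```text
time: 15.4
eef_pos: [0.5115, -0.0009, 0.1819]
tcp_rot: [-0.523, 0.471, -0.474, 0.529]
wrist_force: [0.6, -0.6, 0.9]
grip_width: 0.602
```

```bash
python3 -c "
from h import *
np.set_printoptions(precision=4,suppress=True)
plan([.608,.011,.2],96)
np.savez('pics/w8c.npz',**r.calibration('wrist'));save('wrist','w8',(160,0,480,480),1.2)
a=cv2.imread('pics/w8.png')
im=save('side','s8')[0]
b=cv2.resize(im[175:275,300:420],(400,333),interpolation=cv2.INTER_CUBIC);b=cv2.copyMakeBorder(b,0,576-333,0,0,0)
cv2.imwrite('pics/m8.png',np.hstack([a,b]))"
```

```text
tcp [ 0.5115 -0.0009  0.1819] jaw -83.93 F [ 0.63 -0.64  0.86] grip 0.602 t 15.4
cmd [-0.0034 -0.0342  0.1947] turn 0.0008
```

View pics/m8.png

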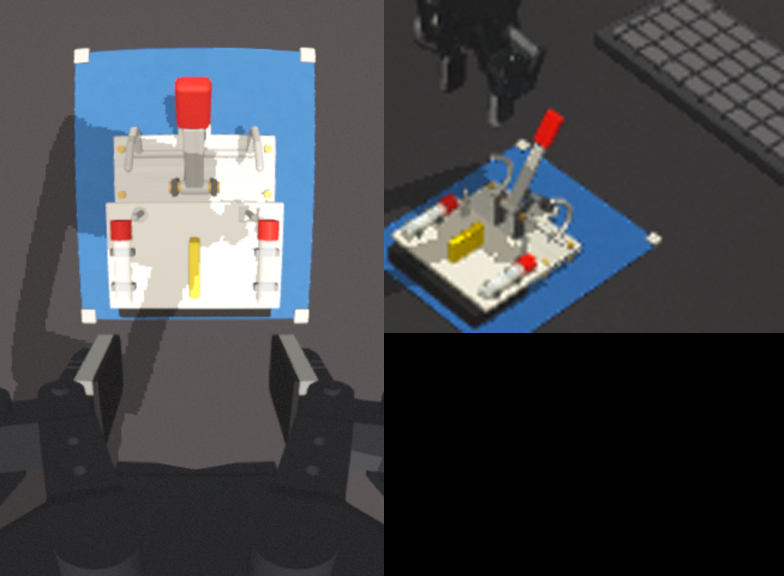

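The carrier lies flat on the block with both pins through its holes, and the arches and lever are still open. Next I'll pinch the grip, bring the lever down along its arc, and finish with a gentle press from above.

Call:
drive_tool --pt "-0.003 -0.034 0.05 0" --pt "-0.003 -0.034 0.1 0" --pt "-0.003 -0.034 0.15 0" --pt "-0.003 -0.034 0.195 0" --pt "-0.003 -0.034 0.195 0" --pt "-0.003 -0.034 0.195 0"

```text
time: 16.0
eef_pos: [0.6064, 0.0111, 0.1938]
tcp_rot: [-0.524, 0.473, -0.472, 0.528]
wrist_force: [0.6, -0.2, -0.0]
grip_width: 0.599
```

```bash
python3 -c "
from h import *
plan([.608,.011,.08],96.2)"
```

```text
tcp [0.6064 0.0111 0.1938] jaw -83.91 F [ 0.56 -0.23 -0.04] grip 0.599 t 16.0
cmd [0.0015 0.2276 0.0025] turn -0.0012
```

Call:
drive_tool --pt "0.001 0.05 0.0025 0" --pt "0.001 0.1 0.0025 0" --pt "0.001 0.15 0.0025 0" --pt "0.001 0.19 0.0025 0" --pt "0.001 0.215 0.0025 0" --pt "0.001 0.226 0.0025 0" --pt "0.001 0.226 0.0025 0" --pt "0.001 0.226 0.0025 0"

```text
time: 16.67
eef_pos: [0.6081, 0.0111, 0.0814]
tcp_rot: [-0.524, 0.473, -0.473, 0.528]
wrist_force: [0.1, 0.5, 0.6]
grip_width: 0.603
```

Call:
drive_tool --pt "0 0 0 0" --pt "0 0 0 0" --pt "0 0 0 0" --pt "0 0 0 0" --pt "0 0 0 0" --pt "0 0 0 0" --pt "0 0 0 0" --hand -1 --force 25

```text
time: 17.25
eef_pos: [0.6094, 0.0111, 0.0829]
tcp_rot: [-0.523, 0.472, -0.473, 0.528]
wrist_force: [0.3, 1.0, 6.0]
grip_width: 0.201
```

```bash
python3 -c "
from h import *
plan([.6079,.011,.0786],96.2)"
```

```text
tcp [0.6094 0.0111 0.0829] jaw -83.91 F [0.33 1.02 6.  ] grip 0.201 t 17.25
cmd [-0.0001  0.0086 -0.0031] turn -0.0012
```

Call:
drive_tool --pt "0 0.0047 0.007 0" --pt "0 0.0099 0.0138 0" --pt "0 0.0154 0.0203 0" --pt "0 0.0211 0.0266 0" --pt "0 0.027 0.0325 0" --pt "0 0.0335 0.0382 0" --pt "0 0.04 0.0435 0" --pt "0 0.0471 0.0485 0"

```text
time: 17.92
eef_pos: [0.6338, 0.0137, 0.0608]
tcp_rot: [-0.524, 0.472, -0.473, 0.528]
wrist_force: [-4.7, 0.1, 9.1]
grip_width: 0.205
```

```bash
python3 -c "
from h import *
plan([.6449,.0149,.0165],96.2)"
```

```text
tcp [0.6338 0.0137 0.0608] jaw -83.9 F [-4.67  0.14  9.1 ] grip 0.205 t 17.92
cmd [0.0002 0.0888 0.0218] turn -0.0011
```

Call:
drive_tool --pt "0 0.0058 0.0037 0" --pt "0 0.0115 0.0071 0" --pt "0 0.0235 0.0134 0" --pt "0 0.0361 0.0188 0" --pt "0 0.049 0.023 0" --pt "0 0.0622 0.0263 0" --pt "0 0.0706 0.0277 0" --pt "0 0.0706 0.0277 0"

```text
time: 18.58
eef_pos: [0.6504, 0.0155, 0.0271]
tcp_rot: [-0.522, 0.471, -0.475, 0.529]
wrist_force: [3.1, 1.0, 5.2]
grip_width: 0.205
```

Call:
drive_tool --pt "0 0 0 0" --pt "0 0 0 0" --pt "0 0 0 0" --pt "0 0 0 0" --pt "0 0 0 0" --hand 0.2

```text
time: 19.0
eef_pos: [0.6497, 0.0154, 0.0265]
tcp_rot: [-0.523, 0.471, -0.474, 0.529]
wrist_force: [0.1, -0.1, -0.5]
grip_width: 0.599
```

```bash
python3 -c "
from h import *
plan([.6449,.0149,.09],96.2)"
```

```text
tcp [0.6497 0.0154 0.0265] jaw -83.9 F [ 0.1  -0.1  -0.52] grip 0.599 t 19.0
cmd [-0.0004 -0.127  -0.0085] turn -0.0011
```

Call:
drive_tool --pt "0 -0.02 -0.004 0" --pt "0 -0.05 -0.008 0" --pt "0 -0.09 -0.008 0" --pt "0 -0.127 -0.008 0" --pt "0 -0.127 -0.008 0"

```text
time: 19.42
eef_pos: [0.6486, 0.0144, 0.0967]
tcp_rot: [-0.521, 0.468, -0.477, 0.531]
wrist_force: [-0.0, 0.6, 1.1]
grip_width: 0.599
```

Call:
drive_tool --pt "0 0 0 0" --pt "0 0 0 0" --pt "0 0 0 0" --pt "0 0 0 0" --pt "0 0 0 0" --pt "0 0 0 0" --pt "0 0 0 0" --hand -1 --force 60

```text
time: 20.0
eef_pos: [0.6482, 0.0144, 0.096]
tcp_rot: [-0.521, 0.469, -0.477, 0.531]
wrist_force: [0.2, 0.5, -1.0]
grip_width: -0.001
```

```bash
cat >> h.py <<'E'
def lever(lo=(.60,-.01),hi=(.69,.035)):
    "red grip points by wrist depth; slope along x gives the angle"
    c=r.calibration('wrist');K=c['camera_matrix'];V=c['view'];im,D=r.snapshot('wrist');im=im.astype(int)
    m=(im[...,2]>120)&(im[...,1]<90)&(im[...,0]<90)&(D>0);v,u=np.nonzero(m)
    a=np.c_[u-K[0,2],v-K[1,2]]/K[0,0];t=np.hypot(*a.T)[:,None]
    P=(np.c_[a/t*np.tan(t),np.ones(len(a))]*D[m][:,None]-V[:3,3])@V[:3,:3]
    P=P[(P[:,:2]>lo).all(1)&(P[:,:2]<hi).all(1)&(P[:,2]>.04)]
    p=np.polyfit(P[:,0],P[:,2],1);print('lever n',len(P),'angle~',p[0].round(3),'mean',P.mean(0).round(4),'min',P.min(0).round(4),'max',P.max(0).round(4))
E
python3 -c "
from h import *
plan([.648,.015,.06],96.2);lever()"
```

```text
tcp [0.6482 0.0144 0.096 ] jaw -83.9 F [ 0.25  0.52 -0.99] grip -0.001 t 20.0
cmd [-0.0011  0.0719 -0.0016] turn -0.0011
lever n 1142 angle~ 0.144 mean [0.6526 0.0161 0.0814] min [0.6402 0.0066 0.0765] max [0.6622 0.025  0.085 ]
```

Call:
drive_tool --pt "-0.002 0.025 -0.001 0" --pt "-0.002 0.05 -0.001 0" --pt "-0.002 0.066 -0.001 0" --pt "-0.002 0.074 -0.001 0" --pt "-0.002 0.076 -0.001 0" --pt "-0.002 0.076 -0.001 0"

```text
time: 20.55
eef_pos: [0.6479, 0.0155, 0.0572]
tcp_rot: [-0.521, 0.469, -0.476, 0.531]
wrist_force: [0.7, 0.6, 0.5]
grip_width: 0.005
```

Call:
drive_tool --pt "0 0.004 0 0" --pt "0 0.008 0 0" --pt "0 0.012 0 0" --pt "0 0.016 0 0" --pt "0 0.016 0 0"

```text
time: 20.97
eef_pos: [0.6489, 0.0155, 0.0499]
tcp_rot: [-0.521, 0.469, -0.477, 0.531]
wrist_force: [0.5, -0.9, 3.8]
grip_width: 0.0
```

Call:
drive_tool --pt "0 0.004 0 0" --pt "0 0.008 0 0" --pt "0 0.012 0 0" --pt "0 0.016 0 0" --pt "0 0.02 0 0" --pt "0 0.024 0 0" --pt "0 0.028 0 0" --pt "0 0.032 0 0"

```text
time: 21.63
eef_pos: [0.6488, 0.0155, 0.0333]
tcp_rot: [-0.521, 0.469, -0.477, 0.531]
wrist_force: [1.0, -0.2, 1.7]
grip_width: 0.001
```

Call:
drive_tool --pt "0 0.001 0 0" --pt "0 0.002 0 0" --pt "0 0.003 0 0" --pt "0 0.004 0 0"

```text
time: 21.97
eef_pos: [0.6483, 0.0155, 0.0309]
tcp_rot: [-0.521, 0.469, -0.476, 0.531]
wrist_force: [-0.4, -0.1, 1.5]
grip_width: 0.003
```

Call:
drive_tool --pt "0 0.001 0 0" --pt "0 0.002 0 0" --pt "0 0.003 0 0" --pt "0 0.003 0 0"

```text
time: 22.3
eef_pos: [0.6482, 0.0156, 0.0293]
tcp_rot: [-0.521, 0.469, -0.476, 0.531]
wrist_force: [0.1, 0.0, 1.1]
grip_width: -0.004
```

Call:
drive_tool --pt "0 0.001 0 0" --pt "0 0.002 0 0" --pt "0 0.002 0 0"

```text
time: 22.55
eef_pos: [0.6483, 0.0156, 0.0285]
tcp_rot: [-0.521, 0.469, -0.476, 0.531]
wrist_force: [-0.7, 0.6, 3.1]
grip_width: 0.001
```

Call:
drive_tool --pt "0 0.001 0 0" --pt "0 0.002 0 0" --pt "0 0.002 0 0"

```text
time: 22.8
eef_pos: [0.6484, 0.0155, 0.028]
tcp_rot: [-0.521, 0.469, -0.476, 0.531]
wrist_force: [-2.3, -0.2, 6.2]
grip_width: -0.001
```

Call:
drive_tool --pt "0 0.001 0 0" --pt "0 0.0015 0 0" --pt "0 0.0015 0 0"

```text
time: 23.05
eef_pos: [0.6484, 0.0155, 0.0279]
tcp_rot: [-0.521, 0.469, -0.476, 0.531]
wrist_force: [-3.1, -0.6, 6.3]
grip_width: 0.003
```

```bash
python3 -c "
from h import *
plan([.648,.015,.06],96.2);lever()"
```

```text
tcp [0.6484 0.0155 0.0279] jaw -83.89 F [-3.12 -0.62  6.34] grip 0.003 t 23.05
cmd [ 0.0009 -0.0643  0.    ] turn -0.001
lever n 826 angle~ -0.281 mean [0.6619 0.0169 0.055 ] min [0.6519 0.0079 0.0498] max [0.666  0.0255 0.0632]
```

Call:
drive_tool --pt "0 0.0015 0 0" --pt "0 0.0022 0 0" --pt "0 0.0028 0 0" --pt "0 0.0028 0 0"

```text
time: 23.43
eef_pos: [0.6485, 0.0155, 0.0274]
tcp_rot: [-0.521, 0.469, -0.476, 0.53]
wrist_force: [-4.3, 0.4, 9.1]
grip_width: 0.001
```

Call:
drive_tool --pt "0 0.0015 0 0" --pt "0 0.0025 0 0" --pt "0 0.0036 0 0" --pt "0 0.0036 0 0"

```text
time: 23.77
eef_pos: [0.6485, 0.0155, 0.027]
tcp_rot: [-0.521, 0.469, -0.476, 0.53]
wrist_force: [-5.6, -1.0, 11.1]
grip_width: 0.005
```

Call:
drive_tool --pt "0 -0.01 0 0" --pt "0 -0.03 0 0" --pt "0 -0.07 0 0" --pt "0 -0.12 0 0" --pt "0 -0.18 0 0" --pt "0 -0.22 0 0" --pt "0 -0.22 0 0"

```text
time: 24.35
eef_pos: [0.6503, 0.0149, 0.1435]
tcp_rot: [-0.52, 0.466, -0.479, 0.532]
wrist_force: [0.6, 0.7, 1.5]
grip_width: 0.001
```

```bash
python3 -c "
from h import *
np.set_printoptions(precision=4,suppress=True)
plan([.648,.015,.06],96.2);lever();lever()
D0=np.load('pics/w1.npy');
im,D=save('top','t9')
# top camera: grip-area heights before/after; carrier plate level check
T0=np.load('pics/top0.npy')
for n,Q in(('before','top0'),('after','t9')):
    full=cv2.imread(f'pics/{Q}_full.png').astype(int);m=(full[...,2]>150)&(full[...,1]<80)&(full[...,0]<80);m[:190]=0;m[225:]=0;m[:,:335]=0;m[:,360:]=0
    v,u=np.nonzero(m);P=np.array([dep('top',Q,a,b) for a,b in zip(u,v)]);P=P[P[:,2]>.035] if len(P) else P
    print(n,len(P),P.mean(0) if len(P) else '')
c=r.calibration('wrist');im,D=r.snapshot('wrist');K=c['camera_matrix'];V=c['view']
v,u=np.mgrid[0:480:2,0:640:2];v=v.ravel();u=u.ravel();a=np.c_[u-K[0,2],v-K[1,2]]/K[0,0];t=np.hypot(*a.T)[:,None]
P=(np.c_[a/t*np.tan(t),np.ones(len(a))]*D[v,u][:,None]-V[:3,3])@V[:3,:3]
e=np.array([np.cos(np.radians(6)),np.sin(np.radians(6))]);q=P[:,:2]-[.544,.0042];F=np.c_[q@e,q@[-e[1],e[0]],P[:,2]]
k=(F[:,0]>-68)&(D[v,u]>0)&(F[:,0]<.005)&(F[:,0]>-.065)&(abs(F[:,1])<.035)&(F[:,2]<.04)&(F[:,2]>.015)
print('plate',k.sum(),np.linalg.lstsq(np.c_[F[k][:,:2],np.ones(k.sum())],F[k][:,2],rcond=None)[0],F[k].mean(0))
for s in(1,-1):
    k=(abs(F[:,0])<.006)&(abs(F[:,1]-s*.04)<.008)&(D[v,u]>0);print('over pin',s,k.sum(),np.sort(F[k][:,2])[-8:])
"
```

```text
tcp [0.6503 0.0149 0.1435] jaw -83.87 F [0.61 0.75 1.47] grip 0.001 t 24.35
cmd [-0.0008  0.1669 -0.0087] turn -0.0008
lever n 957 angle~ -0.014 mean [0.6498 0.0162 0.0565] min [0.6324 0.0076 0.0536] max [0.6653 0.0251 0.0589]
lever n 1003 angle~ -0.015 mean [0.6497 0.0161 0.0565] min [0.632  0.0073 0.0526] max [0.666  0.0252 0.0587]
before 66 [0.645  0.0163 0.0562]
after 43 [0.6411 0.015  0.0561]
plate 9 [ -0.339  -82.8317   0.4243] [-0.0399  0.0049  0.0297]
over pin 1 0 []
over pin -1 0 []
```

Call:
drive_tool --pt "0 -0.03 -0.06 0" --pt "0 -0.06 -0.12 0" --pt "0 -0.08 -0.18 0" --pt "0 -0.08 -0.25 0" --pt "0 -0.08 -0.28 0" --pt "0 -0.08 -0.28 0"

```text
time: 25.05
eef_pos: [0.5022, 0.0004, 0.1716]
tcp_rot: [-0.523, 0.471, -0.474, 0.529]
wrist_force: [0.1, 0.2, 0.1]
grip_width: 0.001
```

```bash
python3 -c "
from h import *
np.set_printoptions(precision=4,suppress=True)
plan([.51,0,.18],96.2)
c=r.calibration('wrist');im,D=save('wrist','w9');K=c['camera_matrix'];V=c['view']
v,u=np.mgrid[0:480,0:640];v=v.ravel();u=u.ravel();a=np.c_[u-K[0,2],v-K[1,2]]/K[0,0];t=np.hypot(*a.T)[:,None]
P=(np.c_[a/t*np.tan(t),np.ones(len(a))]*D[v,u][:,None]-V[:3,3])@V[:3,:3];ok=D[v,u]>0
e=np.array([np.cos(np.radians(6)),np.sin(np.radians(6))]);q=P[:,:2]-[.544,.0042];F=np.c_[q@e,q@[-e[1],e[0]],P[:,2]]
k=ok&(F[:,0]<.004)&(F[:,0]>-.065)&(abs(F[:,1])<.03)&(F[:,2]<.042)&(F[:,2]>.015)&(abs(F[:,1])>.008)
print('plate',k.sum(),np.linalg.lstsq(np.c_[F[k][:,:2],np.ones(k.sum())],F[k][:,2],rcond=None)[0])
for s in(1,-1):
  for x0 in(-.004,.006,.016,.026,.036):
    k=ok&(abs(F[:,0]-x0)<.005)&(abs(F[:,1]-s*.04)<.008);z=np.sort(F[k][:,2]);print(s,x0,k.sum(),z[-6:])
"
```

```text
tcp [0.5022 0.0004 0.1716] jaw -83.9 F [0.08 0.21 0.15] grip 0.001 t 25.05
cmd [ 0.0025 -0.0167  0.0156] turn -0.0011
plate 4098 [-0.0006 -0.0012  0.0294]
1 -0.004 217 [0.0637 0.0638 0.0639 0.064  0.0642 0.0643]
1 0.006 237 [0.0649 0.0649 0.065  0.065  0.0651 0.0653]
1 0.016 247 [0.066  0.0661 0.0661 0.0661 0.0665 0.0666]
1 0.026 221 [0.0645 0.0647 0.0648 0.0654 0.0655 0.0655]
1 0.036 234 [0.0617 0.0618 0.0618 0.0622 0.0622 0.0628]
-1 -0.004 213 [0.0637 0.0637 0.0638 0.0639 0.064  0.0644]
-1 0.006 244 [0.0651 0.0652 0.0654 0.0656 0.0656 0.0658]
-1 0.016 235 [0.0657 0.0658 0.0661 0.0664 0.0667 0.0668]
-1 0.026 231 [0.0646 0.0646 0.0647 0.0649 0.0652 0.0658]
-1 0.036 224 [0.0616 0.0616 0.0616 0.0617 0.0618 0.0619]
```

The plate is flat: its top is at 29.4 mm against the expected 29 mm. Both arches reach over the pins at about 64–66 mm, which is nominal 58 mm plus the 7 mm bed offset. I'm handing the job in.

```bash
python3 -c "
from station import r
print(r.close_job(), r.observe()['time'])"
```

```text
the job is handed in; nothing more can be done
the job is handed in; nothing more can be done
```

The job is done and handed in at about 25 s. I lifted the lever by its red grip until the arches sprang fully open, then set the carrier over both pins and pressed it flat onto the block. After that I pinched the grip and brought the lever most of the way down. I finished with the shut fingers pressing from above, at 11 N or less in the readings.

**Last checks, with the gripper clear of everything:**
- **Carrier:** its plate top measured 29.4 mm against the 29 mm expected, with a tilt under 0.002 rad.
- **Arches:** both reach over the pins, at about 64–66 mm. That fits the closed height with the bed about 7 mm above nominal.
- **Lever:** the grip's top measured 56.5 mm, against 56.2 mm before it was opened. Its slope read −0.015 rad, which I take as closed within depth noise.

**What disagreed along the way:**
- **Finger tips:** they sit about 31 mm behind the reported TCP, so my first try at the grip closed on air just above it, without touching. I corrected the heights for the rest of the job.
- **Camera bias:** the top and wrist cameras differed by about 4 mm along x, so I aligned the carrier using the wrist camera alone.

I did not re-check the bystander objects or the look-alike carriers at the end, but nothing I did went near enough to touch them.

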